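# Open the safety-capped sanitiser bottle in the butcher's chemical rack

## Robot

A 6-joint arm with a two-finger parallel gripper is mounted at the origin on the work surface. World frame = base frame: x ahead of the robot, y to its left, z up, the work surface at z = 0. Lengths are in m, angles in degrees, forces in N, time in s.
With the tool pointing down it reaches from about 0.3 to 0.75 m from the base axis. Payload 8.5 kg.
Tool frame: the origin (TCP) lies at the very end of the fingers, on their centre line; the grasp point (between the pads) lies 19 mm behind it; z points along the fingers, y is the line along which they close (so a half turn about z gives the same grasp; the last joint's range is limited). The gripper opens to 85 mm and grips with 20 to 120 N. Pads are 22 mm wide; open, the fingers measure 114 mm over their backs; the gripper's body (76 mm by 85 mm) begins 54 mm behind the grasp point. The pads swing forward as they close: fully open they stand 13 mm farther back than shut.
Start: joints at [52.065, 21.807, 74.336, -0, 83.858, -12.336], TCP at [0.238, 0.496, 0.231] pointing down, gripper open.
Joint ranges: [-178.18, 178.18], [-50.72, 133.34], [12.68, 142.11], [-81.47, 261.47], [9.98, 163.14], [-165.26, 165.26]. Speed limits (degrees/s): [136.94, 136.94, 180, 180, 180, 180].

## Interface

Orientations are given as [roll, pitch, yaw] about the fixed x, y, z axes, in that order (R = Rz(yaw) Ry(pitch) Rx(roll)).
In Python, from rig import ctrl, imaging, ticket gives the robot as it stands. Calls block until the motion is done:
- ctrl.move_to(position, orientation): joint-space move of the TCP to a pose.
- ctrl.move_straight(position, rot=None, v=0.15, force_limit=None): straight line of the TCP; rot=None keeps the orientation; v is the mean speed in m/s. With force_limit (N) it stops when the force on the tool has changed by that much, and returns True; else False.
- ctrl.move_j(angles): joint-space move.
- ctrl.grip(opening, newtons=None): finger opening in m; newtons is the grip in N (None keeps the last); returns when the fingers have stopped.
- ctrl.wait(seconds).
- ctrl.ik(position, orientation): joint angles nearest the present ones, or None.
- imaging.grab_frame(name): name is "scene" or "top" or "wrist"; returns a dict with "frame" (400x640x3 uint8, red, green, blue), "fx", "fy", "cx", "cy" (pixels), "R" (3x3) and "t" (3): a world point X has camera coordinates R X + t. Camera axes: x right, y down, z forward; pixel columns grow to the right and rows downward; lengths in m; the calibration is good to about 2 mm. The wrist camera is an equidistant fisheye: a pixel r from the principal point sees the ray r / f radians off the axis. A picture is of the moment at which its call begins. There is no depth.
A pose or a line that the arm cannot do raises ctrl.Unreachable and nothing moves.
- ticket.finish_job(): hands the job in; it is judged then, once.
Trained networks look in a picture, given as the dict that the camera call returned (one of the last four; its "shot" number tells which), for a name from the list of things; names that differ only in an ending like _2 or _b are one class to them, and where a whole thing is asked for, a point or a joint stands for the part that bears it (a point fixed in the world has none). Each returns a list of dicts, best first, with "p" (0 to 1); they miss things now and then, are a little off and sometimes report something else, mostly with a low value. They report only what shows in the picture. A call takes as long as a camera call.
- imaging.silhouettes(picture, thing): "region" (400x640 bool, what is visible of it) and "point" ([column, row] in pixels, amid what is visible of it).
- imaging.mark_of(picture, thing): "point" ([column, row] in pixels: a listed point, or the origin of a listed thing).
Readings, each from a call of its own:
- ctrl.current_time_s(): time.
- ctrl.current_joints(): joint angles.
- ctrl.current_qd(): joint speeds.
- ctrl.current_tau(): joint torques, N m.
- ctrl.current_position(): TCP position.
- ctrl.current_tcp_rot(): TCP orientation.
- ctrl.current_wrist_force(): force on the tool from outside, world axes, zero at the start.
- ctrl.current_torque(): the same for the moment, N m.
- ctrl.current_opening(): finger opening in m.
- ctrl.current_gripper_force(): force on a finger pad.
Only numpy, scipy, OpenCV 4.12 (cv2) and the standard library are available. Lean on these libraries where they do the work, as an engineer would, in place of code of your own. Each camera call takes 0.05 s, during which the arm holds its last target. There are 200 camera calls.

## Task

Open the sanitiser bottle with the orange push-and-turn cap, which stands in one of the three bays of the steel rack: press the cap straight down and, keeping it pressed, twist it anticlockwise (seen from above) until it is free, then lift it straight off. Finish with the gripper still holding the cap, upright and still, about 8 cm directly above the open mouth so that drips fall back into the bottle: do not put it down or let it go. Leave the bottle standing in its bay, and do not disturb the other two bottles or anything else on the bench.

Things in the scene. Friction and masses are not known exactly. Their poses are not given: they have to be found in the camera images.
- cap: Orange ribbed push-and-turn cap, upright, round, 54 mm across, 34 mm high, about 50 g. Origin: centre of its underside (skirt rim), z up. Closed, it is 20 mm below the mouth and its x axis lies along the bottle's. Inside, three lugs sit in pockets under hooks on the neck and a spring pushes the cap up with about 6 N: unless pressed it can be neither turned nor lifted off.
- cap_grip (a point): On the cap's axis 21 mm above its underside: where to grip it by its sides. Pressed 4.5 mm down (11 N; 6 mm takes 13 N; it bottoms at about 8 mm, 16 N) the cap turns, only anticlockwise from above. Turned 33 to 89 degrees (stop at 89; aim for 60) the lugs are clear of the hooks; let up, it then rises a few mm by its spring and lifts straight off.
- sanitiser: The bottle under the orange cap: white, 84 x 84 mm square, yellow and orange label, 0.6 to 1.0 kg, loose in its bay with 2 mm play each side (it cannot turn over 3 degrees there). Origin: centre of its underside, z up, x along the rack's. Body 128 mm high; a round shoulder tapers to 42 mm across at 151 mm; mouth at 182 mm.
- mouth (a point): Centre of the sanitiser bottle's mouth (rim of its neck), 182 mm above its underside; 36 mm across.
- rack: Stainless rack screwed to the bench: three square cups in a row 125 mm apart along its y axis, the middle one at its origin (centre of the underside), each 88 mm inside, 70 mm high (front, -x, wall 45 mm), on a 5 mm base plate 100 x 350 mm. The bottles stand on the plate, in any order.
- degreaser: Bottle of the same shape and height as the sanitiser with a blue cap, closed, in another bay: leave alone. Origin: centre of its underside; its cap is 53 mm across, top at 196 mm.
- descaler: The same with a green cap, in the remaining bay: leave alone.
- twine: Spool of butcher's twine, 72 mm across, 70 mm high, standing on the bench: leave alone. Origin: centre of its underside.
- labels: Roll of pink labels, 76 mm across, 40 mm high, lying flat: leave alone. Origin: centre of its underside.
- eggs: Pale yellow carton of six eggs, 108 x 152 mm (x, y), 73 mm high: leave alone. Origin: centre of its underside.
- shaker: Seasoning jar with a red cap, 60 mm across, 120 mm high: leave alone. Origin: centre of its underside.

How it is judged:
By the outcome, as a careful person would: the job done as asked, in the order asked, and still so for the second after the job is handed in, while the arm keeps its last pose, push and grip.
It also fails if it takes over 35 s, if anything falls off the work surface, if the arm or the gripper's body presses on something with over 40 N, if the wrist force passes 120 N, or if a joint passes its speed limit or range.

## Working session

There is one attempt and no reset: what is moved stays moved. The work goes in short steps, each a Python script; the robot and the scene stay as the last script left them, time stands still between calls to the robot, and variables do not carry over. Pictures are saved under pics/ and viewed, at most 10 in all, crops included, and the job is handed in when it is done.

```bash
mkdir -p pics
cat > h.py <<'E'
from rig import ctrl, imaging, ticket
import numpy as np, cv2
def ray(im,p):
    R=np.array(im["R"]);t=np.array(im["t"])
    d=np.array([(p[0]-im["cx"])/im["fx"],(p[1]-im["cy"])/im["fy"],1.])
    if im.get("name")=="wrist":
        r=np.hypot(d[0],d[1]); d=np.array([d[0]/r*np.sin(r),d[1]/r*np.sin(r),np.cos(r)]) if r>0 else d
    d=R.T@d; return -R.T@t, d/np.linalg.norm(d)
def tri(rays):
    A=sum(np.eye(3)-np.outer(d,d) for o,d in rays); b=sum((np.eye(3)-np.outer(d,d))@o for o,d in rays)
    X=np.linalg.solve(A,b)
    return X,[np.linalg.norm((np.eye(3)-np.outer(d,d))@(X-o)) for o,d in rays]
def snap(n):
    im=imaging.grab_frame(n); im["name"]=n; return im
def save(im,f): cv2.imwrite("pics/"+f,cv2.cvtColor(im["frame"],cv2.COLOR_RGB2BGR))
E
python3 - <<'E'
from h import *
ims={n:snap(n) for n in("scene","top","wrist")}
for n,im in ims.items(): print(n,-np.array(im["R"]).T@np.array(im["t"]),im["fx"])
save(ims["scene"],"s.png");save(ims["top"],"t.png");save(ims["wrist"],"w.png")
for th in "cap cap_grip mouth sanitiser rack degreaser descaler twine labels eggs shaker".split():
    rs=[]
    for n,im in ims.items():
        m=imaging.mark_of(im,th)
        if m: print(th,n,[(np.round(a["point"],1).tolist(),round(a["p"],2)) for a in m[:2]])
        if m and m[0]["p"]>.4: rs.append(ray(im,m[0]["point"]))
    if len(rs)>1: print("   ",*[np.round(v,4) for v in tri(rs)])
print(ctrl.current_time_s())
E
```

```text
scene [ 0.50465974 -0.46536683  1.03204047] 420.11902647996783
top [ 0.45832274 -0.0403327   0.97930057] 365.8570875100924
wrist [0.17913675 0.52397065 0.37368964] 309.70691628693146
cap scene [([369.0, 167.0], 0.7)]
cap top [([281.3, 140.7], 0.98)]
    [0.6367 0.0466 0.1611] [0.0021 0.0021]
cap_grip scene [([368.3, 162.7], 0.78)]
cap_grip top [([278.6, 137.4], 0.86)]
    [0.6372 0.0504 0.1766] [0.0054 0.0054]
mouth scene [([365.4, 161.4], 0.72), ([368.2, 162.0], 0.3)]
mouth top [([279.9, 139.4], 0.58)]
    [0.6291 0.0457 0.191 ] [0.0058 0.0058]
sanitiser scene [([360.6, 197.1], 0.88)]
sanitiser top [([279.4, 138.8], 0.39)]
rack scene [([365.8, 237.6], 0.86), ([350.2, 375.2], 0.47)]
degreaser scene [([368.2, 240.8], 0.75)]
degreaser top [([281.2, 141.9], 0.62), ([334.7, 157.0], 0.56)]
    [ 0.7278  0.0976 -0.4397] [0.0399 0.0399]
descaler scene [([365.8, 286.6], 0.73), ([368.1, 238.4], 0.52)]
descaler top [([381.9, 163.1], 0.76), ([289.3, 152.0], 0.71)]
    [ 0.6152 -0.206   0.0151] [0.0001 0.0001]
twine scene [([367.3, 166.7], 0.61)]
twine top [([179.0, 181.2], 0.85)]
    [ 0.7107  0.647  -0.8382] [0.0655 0.0655]
labels scene [([274.2, 145.1], 0.93), ([362.9, 195.3], 0.31)]
labels top [([214.1, 244.9], 0.93)]
    [ 0.3883  0.2413 -0.0167] [0.0014 0.0014]
eggs scene [([262.7, 352.1], 0.7)]
eggs top [([431.2, 259.1], 0.92)]
eggs wrist [([49.5, 363.4], 0.78)]
    [ 0.3614 -0.3432 -0.0125] [0.0015 0.0018 0.0008]
shaker scene [([347.1, 376.3], 0.58)]
shaker top [([452.4, 183.3], 0.74)]
    [ 0.5614 -0.4033 -0.0114] [0.0061 0.0061]
1.8
```

View pics/s.png

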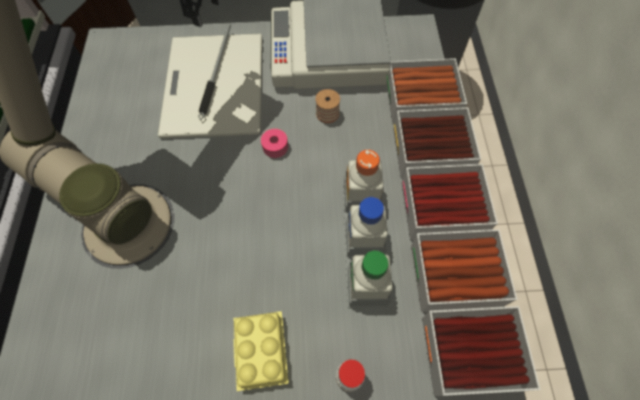

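View pics/t.png

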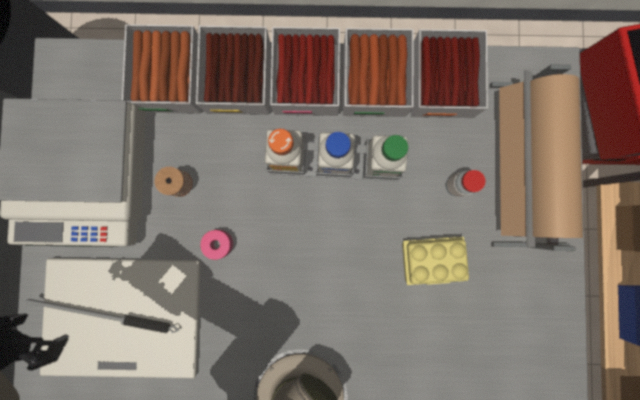

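The orange cap is in the left bay: (368,160) in scene and (281,141) in top. The blue cap is in the middle bay and the green one on the right. The rack is turned a few degrees. Next I check the wrist-joint ranges and measure with the wrist camera.

Run:
```python
from h import *
for yaw in range(-180,181,30):
    q=ctrl.ik([.637,.047,.175],[180,0,yaw]); print(yaw,None if q is None else np.round(q,0).tolist())
def look(ims):
    for th in ("cap","cap_grip","mouth","degreaser","descaler"):
        rs=[]
        for im in ims:
            m=imaging.mark_of(im,th)
            if m: print(th,np.round(m[0]["point"],1),round(m[0]["p"],2)); rs.append(ray(im,m[0]["point"]))
        if len(rs)>1: print("   ",*[np.round(v,4) for v in tri(rs)])
ims=[]
for p in([.59,.06,.33],[.62,.0,.33]):
    if not ims: ctrl.move_to(p,[180,0,-30])
    else: ctrl.move_straight(p)
    im=snap("wrist");ims.append(im);save(im,f"w{len(ims)}.png")
    print(ctrl.current_position(),-np.array(im["R"]).T@np.array(im["t"]))
look(ims)
# silhouettes of cap: ray of centroid
for im in ims:
    s=imaging.silhouettes(im,"cap")
    print([(np.round(a["point"]),round(a["p"],2),a["region"].sum()) for a in s])
print(ctrl.current_time_s(),ctrl.current_joints())
```

```text
-180 [-6.0, 33.0, 64.0, 0.0, 83.0, -96.0]
-150 [-6.0, 33.0, 64.0, 0.0, 83.0, -126.0]
-120 [-6.0, 33.0, 64.0, 0.0, 83.0, -156.0]
-90 None
-60 [-6.0, 33.0, 64.0, -0.0, 83.0, 144.0]
-30 [-6.0, 33.0, 64.0, -0.0, 83.0, 114.0]
0 [-6.0, 33.0, 64.0, -0.0, 83.0, 84.0]
30 [-6.0, 33.0, 64.0, -0.0, 83.0, 54.0]
60 [-6.0, 33.0, 64.0, -0.0, 83.0, 24.0]
90 [-6.0, 33.0, 64.0, 0.0, 83.0, -6.0]
120 [-6.0, 33.0, 64.0, 0.0, 83.0, -36.0]
150 [-6.0, 33.0, 64.0, 0.0, 83.0, -66.0]
180 [-6.0, 33.0, 64.0, 0.0, 83.0, -96.0]
[0.58984132 0.06070967 0.32996925] [0.64654036 0.02807162 0.47281418]
[0.61973689 0.00072852 0.33015438] [ 0.67653109 -0.03235562  0.47279267]
cap [310.4 141.4] 0.79
cap [274.2 197.6] 0.68
    [0.6339 0.0439 0.1703] [0.0002 0.0002]
cap_grip [309.3 145.9] 0.94
cap_grip [271.7 206.3] 0.79
    [0.6312 0.0455 0.1912] [0.0007 0.0007]
degreaser [388.2  98.6] 0.63
degreaser [364.8 134. ] 0.71
    [ 0.6261 -0.0855 -0.0051] [0.0007 0.0007]
descaler [452.8  69.6] 0.56
descaler [431.6 100.5] 0.7
    [ 0.6213 -0.2102 -0.0089] [0.0003 0.0003]
[(array([312., 145.]), 0.65, np.int64(2802))]
[(array([272., 202.]), 0.61, np.int64(2746))]
5.15 [-1.09216669e+01  2.69905063e+01  4.99712094e+01 -1.21508523e-03
  1.03038811e+02  1.09077873e+02]
```

```bash
cat >> h.py <<'E'
def proj(im,X):
    c=X@np.array(im["R"]).T+np.array(im["t"])
    f=np.array([im["fx"],im["fy"]]);c0=np.array([im["cx"],im["cy"]])
    if im["name"]=="wrist":
        r=np.hypot(c[:,0],c[:,1]); k=np.arctan2(r,c[:,2])/r
        return c[:,:2]*k[:,None]*f+c0
    return c[:,:2]/c[:,2:]*f+c0
a=np.linspace(0,2*np.pi,60)
CYL=np.vstack([np.c_[.027*np.cos(a),.027*np.sin(a),0*a+z] for z in (0,.034)])
def feat(poly):
    m=cv2.moments(cv2.convexHull(poly.astype(np.float32))); return np.array([m["m10"]/m["m00"],m["m01"]/m["m00"],np.sqrt(m["m00"])])
def capmask(im):
    s=imaging.silhouettes(im,"cap")
    return s[0] if s else None
def fitcap(ims,x0=(.633,.045,.167)):
    from scipy.optimize import least_squares
    obs=[]
    for im in ims:
        s=capmask(im)
        if s is None or s["p"]<.3: print("no",im["name"]);continue
        n,l,st,_=cv2.connectedComponentsWithStats(s["region"].astype(np.uint8))
        k=1+st[1:,4].argmax(); ys,xs=np.nonzero(l==k); obs.append((im,feat(np.c_[xs,ys])))
    res=lambda X:np.concatenate([(feat(proj(im,CYL+X))-o)[:2]*(1 if im["name"]=="wrist" else .7) for im,o in obs])
    r=least_squares(res,x0,diff_step=1e-4); return r.x,np.round(r.fun,1)
E
python3 - <<'E'
from h import *
a=snap("wrist");b=snap("top");c=snap("scene")
ctrl.move_straight([.56,.045,.33]); d=snap("wrist"); save(d,"w3.png")
print(fitcap([a,b,c,d])); print(fitcap([a,d])); print(ctrl.current_time_s())
s=capmask(d)
if s: 
    v=d["frame"].copy(); v[s["region"]]=[0,255,255]; cv2.imwrite("pics/m.png",cv2.cvtColor(np.hstack([v[:,160:480],d["frame"][:,160:480]]),cv2.COLOR_RGB2BGR))
E
```

```text
(array([0.63067262, 0.04592616, 0.16394843]), array([ 0.2, -0.3,  0.1, -0. ,  0. , -0.6, -0.1,  0.2]))
(array([0.63077128, 0.04560809, 0.16593301]), array([ 0.2,  0. , -0.2, -0. ]))
6.3
```

View pics/m.png

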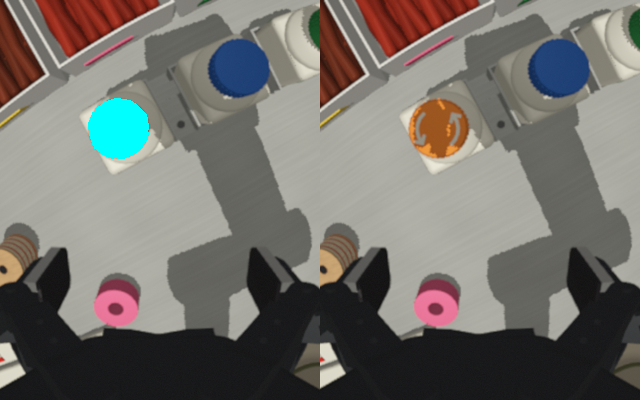

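The mask sits exactly on the orange cap, at (438,128) in the right half of the picture. The cap is at (0.6307, 0.0457), with its underside at about 0.166. Now I grasp and press.

Run:
```python
from h import *
x,y=.6307,.0457
r=lambda s:print(s,np.round(ctrl.current_position(),4),"F",np.round(ctrl.current_wrist_force(),1),"op",round(ctrl.current_opening(),4),"gf",np.round(ctrl.current_gripper_force(),1),"t",ctrl.current_time_s())
ctrl.move_straight([x,y,.25],v=.2)
print(ctrl.move_straight([x,y,.169],v=.08,force_limit=8)); r("down")
ctrl.grip(.045,80); r("grip")
for z in (.166,.1635,.162):
    ctrl.move_straight([x,y,z],v=.02); r("press")
save(snap("scene"),"s2.png")
```

```text
False
down [0.6309 0.0457 0.1696] F [-0.6  0.2 -0.9] op 0.0856 gf 0.0 t 8.2
grip [0.6309 0.0457 0.1699] F [-2.  -0.6  5.8] op 0.0523 gf 82.7 t 8.6083
press [0.6311 0.0456 0.1673] F [-1.9  0.1  8.4] op 0.0525 gf 83.0 t 8.9083
press [0.6312 0.0457 0.1653] F [-2.5  0.4 11.3] op 0.0527 gf 83.3 t 9.1833
press [0.6313 0.0457 0.164 ] F [-1.6 -0.  12.7] op 0.0525 gf 83.4 t 9.4333
```

Run:
```python
from h import *
x,y=.6307,.0457
for yaw in (-20,-10,5,20,34):
    ctrl.move_to([x,y,.1617],[180,0,yaw])
    print(yaw,np.round(ctrl.current_position(),4),np.round(ctrl.current_tcp_rot(),1),"F",np.round(ctrl.current_wrist_force(),1),"T",np.round(ctrl.current_torque(),2),"op",round(ctrl.current_opening(),4),ctrl.current_time_s())
    if ctrl.current_wrist_force()[2]<9: print("low")
im=snap("wrist");cv2.imwrite("pics/w4.png",cv2.cvtColor(im["frame"],cv2.COLOR_RGB2BGR))
```

```text
-20 [0.6318 0.0456 0.1641] [-179.9   -0.3  -20. ] F [-1.2  0.5 11.5] T [0.   0.15 0.03] op 0.0526 9.775
-10 [0.6317 0.0457 0.164 ] [-180.    -0.3  -10. ] F [-0.6  0.4 12.6] T [0.03 0.13 0.04] op 0.0527 10.0667
5 [0.6317 0.0458 0.164 ] [180.   -0.3   5. ] F [-1.2  0.1 12.1] T [0.15 0.2  0.05] op 0.0524 10.425
20 [0.6316 0.0458 0.164 ] [179.9  -0.2  20. ] F [-0.8  1.1 12.6] T [0.24 0.19 0.01] op 0.0524 10.7833
34 [0.6316 0.0459 0.164 ] [179.9  -0.2  34. ] F [-1.7  2.6 12.7] T [0.18 0.3  0.05] op 0.0524 11.125
```

View pics/w4.png

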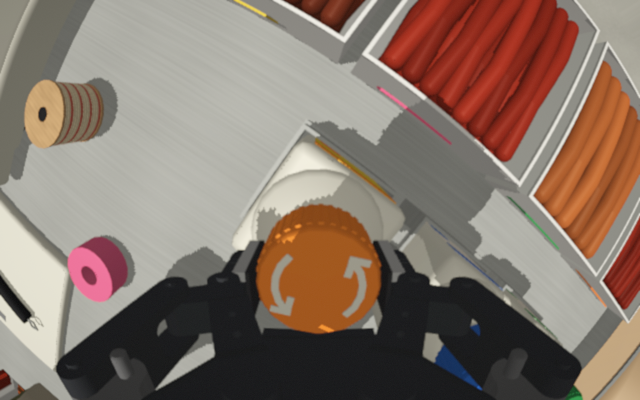

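The cap's arrows at (318,285) keep the same attitude relative to the fingers as before, while the bottle has turned in the camera's view. So the cap turned with the gripper, by about 64°. Now I let it up and lift.

Run:
```python
from h import *
x,y=.6307,.0457
r=lambda s:print(s,np.round(ctrl.current_position(),4),"F",np.round(ctrl.current_wrist_force(),1),"op",round(ctrl.current_opening(),4),"t",ctrl.current_time_s())
for z in (.168,.172,.178,.186,.200):
    ctrl.move_straight([x,y,z],v=.03); r(z)
    if ctrl.current_wrist_force()[2]<-4: print("STUCK?");break
else:
    ctrl.move_straight([x,y,.2695],v=.06); ctrl.wait(.5); r("top")
ims=[snap("scene"),snap("top")]
print(fitcap(ims,(x,y,.265)))
rs=[]
for im in ims:
    m=imaging.mark_of(im,"mouth"); print([(np.round(k["point"]),round(k["p"],2)) for k in m[:2]])
v=np.vstack([cv2.resize(i["frame"][a:a+130,b:b+220],None,fx=2.2,fy=2.2) for i,a,b in((ims[0],100,270),(ims[1],80,190))])
cv2.imwrite("pics/l.png",cv2.cvtColor(v,cv2.COLOR_RGB2BGR))
save(snap("wrist"),"w5.png")
```

```text
0.168 [0.6314 0.0459 0.1693] F [1.3 0.9 6.4] op 0.0524 t 11.5333
0.172 [0.6308 0.0457 0.1721] F [0.7 0.7 1.7] op 0.0524 t 11.8167
0.178 [0.6306 0.0457 0.1778] F [-0.2 -0.3 -0.6] op 0.0524 t 12.1667
0.186 [0.6307 0.0457 0.1862] F [-0.5  0.  -0.9] op 0.0526 t 12.5833
0.2 [0.6307 0.0457 0.2   ] F [1.  0.4 0.4] op 0.0527 t 13.2
top [0.6307 0.0457 0.2695] F [ 0.1 -0.  -0.2] op 0.0525 t 15.0083
(array([0.62122749, 0.0579035 , 0.24043936]), array([-0.9,  0.3, -0.1, -0.9]))
[(array([369., 164.]), 0.95)]
[(array([282., 140.]), 0.89)]
```

View pics/l.png

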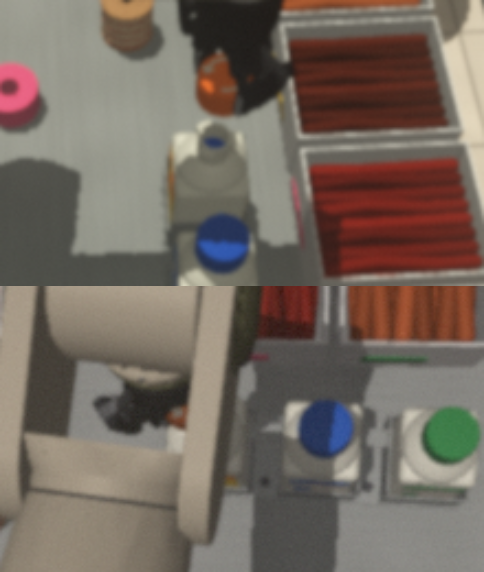

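View pics/w5.png

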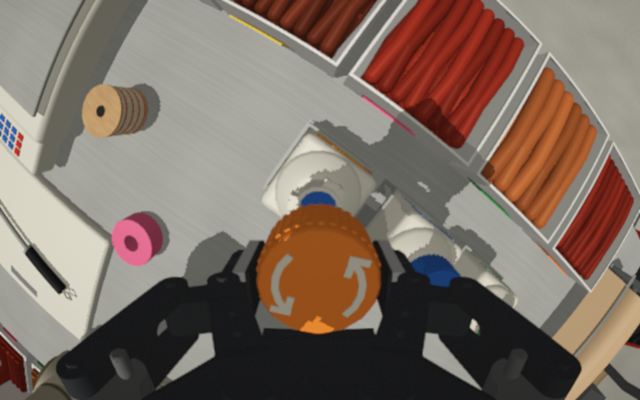

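The cap is held in the fingers. The open mouth, with blue liquid in it, shows at about (367,164) in scene, and the bottle is upright in its bay. One last check that the cap is over the mouth, then I hand in.

Run:
```python
from h import *
for n in("scene","wrist"):
    im=snap(n); m=imaging.mark_of(im,"mouth")
    if m:
        o,d=ray(im,m[0]["point"]); print(n,m[0]["p"],np.round(o+d*(.187-o[2])/d[2],4))
p=ctrl.current_position(); print(p, ctrl.current_tcp_rot(), ctrl.current_gripper_force(), np.abs(ctrl.current_qd()).max())
print(ticket.finish_job())
```

```text
scene 0.8 [0.625 0.039 0.187]
wrist 0.58 [0.6284 0.0452 0.187 ]
[0.63069377 0.045714   0.26947689] [-1.79997399e+02  3.04110394e-03  3.39996645e+01] 83.43544732779264 0.024549627271437183
the job is handed in; nothing more can be done
None
```

The orange cap is off and still in the gripper, upright and still about 8 cm above the open mouth, with the bottle standing in its bay; the job is handed in. The last two mouth estimates put the cap about 2 mm (wrist camera) and 9 mm (scene camera) off the mouth's centre, and I handed in without correcting for either.

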